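# Shift the crucible in the bench kiln

## Task

The clay crucible in the little bench kiln is standing on the wrong circle. Lower the kiln door by its bar handle until it lies flat, without letting it drop; slide the crucible sideways along the hearth onto the empty circle, standing upright the whole time and never lifted, because the heating rods hang just above it; then swing the door back up and press it until the roller catch snaps over and holds it fully shut. Leave the things lying about on the bench where they are.

Things in the scene. Friction and masses are not known exactly. Their poses are not given: they have to be found in the camera images.
- kiln: Fixed bench kiln, bare metal case 356 wide, 133 deep, 285 high, buff firebrick lining, dark controller box 50 wide on its right end. Origin on the table, middle of the front, below the hinge; +x into the chamber, y left along the front, z up. Two glass sticks and tweezers lie fixed on the roof, up to 12 high, x over 55.
- kiln_door (a joint): Door angle, rad: 0 shut, 1.57 flat towards the robot (stop). Panel 330 wide, 160 above the hinge, 22 thick, 0.7 kg. It falls open by its weight unless the catch holds it. The catch's hump lies between about 0.12 and 0.03 rad and takes some 10 N at the bar to pull open or press shut; past it the catch draws the door home.
- door_hinge (a point): Middle of the hinge axis, at x = -2, y = 0, z = 105 in the kiln frame; axes as the kiln's.
- door_bar (a point): Middle of the round wooden bar handle, 12 thick, along the kiln's y, free for 120 between two bracket arms. In the door's frame (kiln axes when shut, turning with the door) it lies 210 above and 30 in front of the hinge axis, 50 beyond the door's upper edge: shut, 315 above the table; open, about 75. Can be pinched from above both times.
- chamber (a point): Middle of the opening's lower edge: kiln x = 0, y = 0, z = 108 (hearth surface); axes as the kiln's. The opening is 300 wide and 155 high, the chamber 105 deep, level hearth, heating rods under its roof (148 clear). The roof is closed, so it is entered from the front with the tool tilted forward (about 40 degrees does it).
- catch_roller (a point): The roller under the spring plunger of the catch, 12 across, held by a bracket that reaches from the roof 28 in front of the case, 122 left of the kiln's middle; the plunger stands up to 325 above the table. Leave 30 beside it.
- pot: The crucible: a plain round terracotta pot, 60 high, 53 across the foot, 57 at half height, 60 at the rim, about 0.35 kg. Origin at the centre of its foot, z up; its yaw has no meaning. It starts standing on the hearth on circle ring_a.
- ring_a: Dark circle 72 in diameter cut in the hearth, flat, on which the crucible stands at the start (left or right half of the hearth). Origin at its centre, on the hearth surface, about 36 behind the front opening.
- ring_b: The other, empty circle, 72 in diameter, about 142 beside ring_a: where the crucible must go. Origin at its centre on the hearth surface.
- glue_bottle: White paste bottle with a red nozzle, 53 across, 153 high, stands to the left of the kiln, loose; origin under its centre. Leave alone.
- slab_brown: Brown stone slab 77 x 121 x 26, loose on the table on the right; origin under its centre. Leave alone.
- slab_green: Greenish stone slab 58 x 102 x 14, loose on the table left of the kiln; origin under its centre. Leave alone.
- spatula: Spatula with a wooden handle, 195 long, loose on the table at the left; origin under its centre. Leave alone.

How it is judged:
By the outcome, as a careful person would: the job done as asked, in the order asked, and still so for the second after the job is handed in, with the robot touching nothing.
It also fails if it takes over 72 s, if anything falls off the work surface, if the arm or the gripper's body presses on something with over 40 N, if the wrist force passes 120 N, or if a joint passes its speed limit or range.

## Robot

A 7-joint arm with a two-finger parallel gripper is mounted at the origin on the work surface; the furniture and walls round the work are solid. World frame = base frame: x ahead of the robot, y to its left, z up, the work surface at z = 0. Lengths are in m, angles in rad, forces in N, time in s.
With the tool pointing down it reaches from about 0.4 to 0.925 m from the base axis. Payload 5.6 kg.
Tool frame: the origin (TCP) lies midway between the tips of the shut fingers; the grasp point (between the pads) lies 19 mm behind it; x points along the fingers, z is the direction in which the jaws open and shut, and the axes are right-handed (so a half turn about x gives the same grasp; the last joint's range is limited). The gripper opens to 85 mm and grips with 20 to 120 N. Pads are 22 mm wide; open, the fingers measure 114 mm over their backs; the gripper's body (76 mm by 85 mm) begins 54 mm behind the grasp point. The pads swing forward as they close: fully open they stand 13 mm farther back than shut.
Start: joints at [-1.266, 0.468, -0.012, 1.603, 0.006, 1.071, -0.056], TCP at [0.222, 0.611, 0.231] pointing down, gripper open.
Joint ranges: [-2.53, 2.53], [-0.31, 2.02], [-1.57, 1.55], [0.28, 2.44], [-1.29, 4.43], [0.15, 1.84], [-2.92, 2.92]. Speed limits (rad/s): [2.57, 2.57, 3.14, 3.14, 3.14, 3.14, 3.14].

## Interface

Orientations are given as a rotation vector (axis times angle).
In Python, from plant import status, cams, ticket gives the robot as it stands.
- The arm moves only by the tool carry_out, never from a script. Its argument "motion" is text: rows parted by semicolons, each of 7 numbers parted by spaces: the shift along the tool's x, y, z in cm, then the turn, a rotation vector about the tool's x, y, z in degrees, then the closure in counts, from 0 (fully open) to 255 (shut). In form: x y z ax ay az fingers; .... A call has 1 to 12 rows; each row is the pose to reach, as a shift and turn from the pose measured when the call began, along the tool's axes at that moment; what a row does not reach only later rows make up. A row lasts 1/8 s, in which the tool goes at most 62.5 mm and 10.7 degrees, less where a joint would pass 70% of its speed; a pose out of reach is approached as far as the arm can. A call with a gripper value outside its range is refused whole. The fingers move at their own pace and stop on an object; "grip_force" is the grip in N (left out, the last holds). Time passes only in rows, so rows that repeat a pose let the fingers close. It gives the time, the measured TCP pose, the force and the opening at its end, in the units of the state.
- status.state(): the state, without advancing time (a new reading comes with each control period).
- cams.snapshot(name): name is "scene" or "side" or "wrist"; returns a dict with "pixels" (420x560x3 uint8, blue, green, red), "fx", "fy", "cx", "cy" (pixels), "origin" and "attitude" of the camera in the world; the wrist camera has in their place "mount" (4x4, takes a point from camera to tool coordinates, whose origin is the TCP and whose axes are the tool frame's). Camera axes: x right, y up, looking along -z (the intrinsics and any distortion apply to the point x, -y, -z); pixel columns grow to the right and rows downward; lengths in m; the calibration is good to about 2 mm. The wrist camera is an equidistant fisheye: a pixel r from the principal point sees the ray r / f radians off the axis. A picture is of the moment at which its call begins: read the wrist's pose just before it. There is no depth.
- ticket.hand_in(): hands the job in, once; it reports no verdict.
The state is a dict: "time_s": time; "joint_pos": joint angles; "joint_velocities": joint speeds; "tau": joint torques, N m; "tool_pos": TCP position; "eef_rot": TCP orientation; "ft_force": force on the tool from outside, world axes, zero at the start; "wrist_torque": the same for the moment, N m; "opening": finger opening in m.
Only numpy, scipy, OpenCV 4.12 (cv2) and the standard library are available. Lean on these libraries where they do the work, as an engineer would, in place of code of your own. Each camera call takes 0.05 s, during which the arm holds its last target. There are 200 camera calls.

## Working session

There is one attempt and no reset: what is moved stays moved. The work goes in short steps, Python scripts to look and compute and a tool call to move; the robot and the scene stay as the last step left them, time stands still between calls to the robot, and variables do not carry over. Pictures are saved under pics/ and viewed, about 8 in all and at most 12, crops included, and the job is handed in when it is done.

Besides the shell and the picture viewer there is one more tool, called after ">>>" as name(argument=value, ...) on one line, values as JSON. carry_out: Moves the arm, as the interface text tells. Its arguments: {"type":"object","properties":{"motion":{"type":"string"},"grip_force":{"type":"number"}},"required":["motion"]}

```bash
ls; mkdir -p pics; python3 - <<'E'
from plant import status, cams
import cv2
print(status.state())
for n in ("scene","side","wrist"):
    s=cams.snapshot(n); cv2.imwrite(f"pics/{n}0.png",s["pixels"]); print(n,{k:v for k,v in s.items() if k!="pixels"})
E
```

```text
pics
{'time_s': 0.0, 'joint_pos': array([-1.26600322,  0.46838302, -0.01156893,  1.60364563,  0.00597869,
        1.07140202, -0.05627398]), 'joint_velocities': array([-4.60932195e-04, -9.07575625e-04, -1.70025613e-04,  1.17595272e-03,
        1.10177085e-05, -2.35394453e-03,  5.15051006e-04]), 'tau': array([-9.26756584e-04, -5.32366133e+01,  2.10340053e-02, -2.51298684e+01,
        1.14716499e-02,  7.53962668e-03,  1.23905050e-05]), 'tool_pos': array([0.22142039, 0.61051823, 0.23032541]), 'eef_rot': array([-0.9503683 ,  1.35536695,  0.94849436]), 'ft_force': array([ 0.53848071, -0.24461198, -0.2667966 ]), 'wrist_torque': array([ 0.01535907,  0.03091164, -0.01661096]), 'opening': 0.08529314940298531}
scene {'fx': 508.0378588045698, 'fy': 508.0378588045698, 'cx': 285.30858045297725, 'cy': 201.65990882617123, 'origin': array([-0.57919553,  0.70636152,  1.04569626]), 'attitude': array([ 0.56926186, -1.08091123, -1.97718703])}
side {'fx': 466.3582709577671, 'fy': 466.3582709577671, 'cx': 281.32259499047353, 'cy': 211.85551910260273, 'origin': array([-0.23190743, -0.6015653 ,  0.87532357]), 'attitude': array([ 0.85606095, -0.44162382, -0.89017068])}
wrist {'fx': 325.19226210127806, 'fy': 325.19226210127806, 'cx': 279.9467502313225, 'cy': 209.7300483051732, 'mount': array([[ 1.17246599e-04,  2.80792295e-01, -9.59768552e-01,
        -1.43417637e-01],
       [ 4.72970226e-05,  9.59768556e-01,  2.80792302e-01,
         6.97148692e-02],
       [ 9.99999992e-01, -7.83161374e-05,  9.92489597e-05,
        -4.89625820e-04],
       [ 0.00000000e+00,  0.00000000e+00,  0.00000000e+00,
         1.00000000e+00]])}
```

View pics/scene0.png

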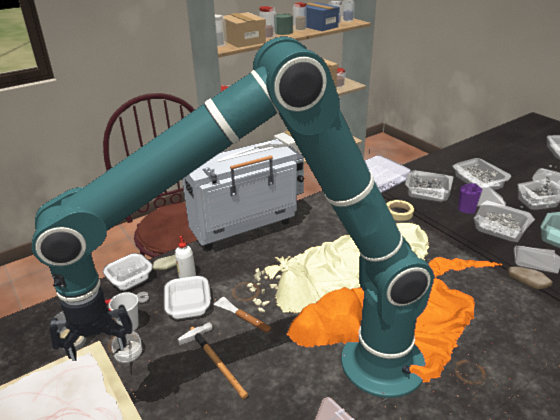

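View pics/side0.png

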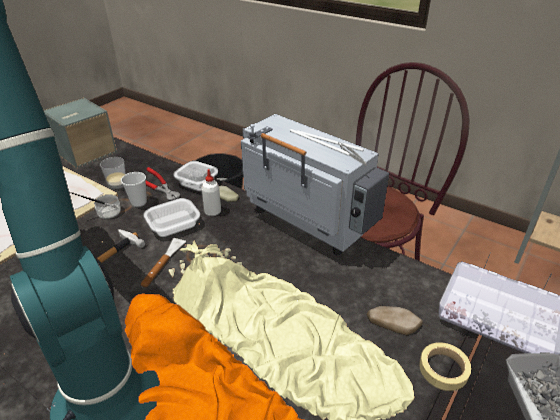

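The scene view shows the kiln at about (245,195) with its bar at (232–271,160). The side view shows the bar at (262–306,143) and the controller box at (370,205). I'll enlarge both to pick out the details.

```bash
python3 - <<'E'
import cv2,numpy as np
a=cv2.imread('pics/scene0.png')[130:260,170:320]; b=cv2.imread('pics/side0.png')[100:260,225:400]
a=cv2.resize(a,None,fx=2.6,fy=2.6,interpolation=cv2.INTER_CUBIC); b=cv2.resize(b,None,fx=2.2,fy=2.2,interpolation=cv2.INTER_CUBIC)
h=max(a.shape[0],b.shape[0]); p=lambda m:cv2.copyMakeBorder(m,0,h-m.shape[0],0,0,cv2.BORDER_CONSTANT)
cv2.imwrite('pics/c1.png',np.hstack([p(a),p(b)]))
for n,(r0,r1,c0,c1) in {'scene':(145,185,215,285),'side':(125,165,250,315)}.items():
    im=cv2.imread(f'pics/{n}0.png')[r0:r1,c0:c1]; hsv=cv2.cvtColor(im,cv2.COLOR_BGR2HSV)
    m=cv2.inRange(hsv,(3,110,70),(22,255,255)); k,l,s,c=cv2.connectedComponentsWithStats(m)
    i=1+np.argmax(s[1:,4]); ys,xs=np.nonzero(l==i); r=cv2.minAreaRect(np.stack([xs+c0,ys+r0],1).astype(np.float32)); print(n,s[i],r,cv2.boxPoints(r).tolist())
E
```

```text
scene [ 15  11  42  13 113] ((250.62954711914062, 161.9922332763672), (2.646730422973633, 42.44947814941406), 75.25643920898438) [[229.766845703125, 166.11398315429688], [270.81866455078125, 155.31088256835938], [271.49224853515625, 157.8704833984375], [230.4404296875, 168.673583984375]]
side [ 11   8  45  22 188] ((282.6336975097656, 143.84033203125), (47.52716064453125, 4.183895111083984), 23.552265167236328) [[260.0138244628906, 136.26243591308594], [261.6856384277344, 132.4270782470703], [305.2535705566406, 151.41822814941406], [303.5817565917969, 155.2535858154297]]
```

View pics/c1.png

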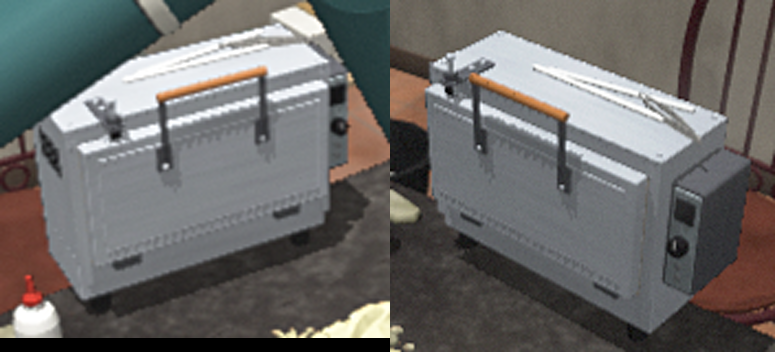

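```bash
cat > h.py <<'E'
import numpy as np, cv2
from scipy.spatial.transform import Rotation as R
C={'scene':(508.038,285.309,201.660,np.array([-.57919553,.70636152,1.04569626]),R.from_rotvec([.56926186,-1.08091123,-1.97718703]).as_matrix()),
'side':(466.358,281.323,211.856,np.array([-.23190743,-.6015653,.87532357]),R.from_rotvec([.85606095,-.44162382,-.89017068]).as_matrix())}
def ray(n,uv):
    f,cx,cy,o,A=C[n]; d=A@np.array([(uv[0]-cx)/f,-(uv[1]-cy)/f,-1]); return o,d/np.linalg.norm(d)
def plane(n,uv,z): o,d=ray(n,uv); return o+d*(z-o[2])/d[2]
def proj(n,p):
    f,cx,cy,o,A=C[n]; q=A.T@(np.asarray(p)-o); return np.array([cx+f*q[0]/-q[2],cy-f*q[1]/-q[2]])
def wproj(s,T,p):
    M=T@s['mount']; q=np.linalg.inv(M)@np.r_[p,1]; q=np.array([q[0],-q[1],-q[2]]); r=np.hypot(q[0],q[1]); th=np.arctan2(r,q[2])
    return np.array([s['cx'],s['cy']])+s['fx']*th*q[:2]/r
def wray(s,T,uv):
    d=(np.asarray(uv,float)-[s['cx'],s['cy']])/s['fx']; th=np.linalg.norm(d); v=np.r_[d/th*np.sin(th),np.cos(th)]; v=np.array([v[0],-v[1],-v[2]])
    M=T@s['mount']; return M[:3,3],M[:3,:3]@v
def tri(r1,r2):
    (o1,d1),(o2,d2)=r1,r2; A=np.stack([d1,-d2],1); t=np.linalg.lstsq(A,o2-o1,rcond=None)[0]
    a,b=o1+t[0]*d1,o2+t[1]*d2; return (a+b)/2,np.linalg.norm(a-b)*1e3
def T(st=None):
    from plant import status
    st=st or status.state(); M=np.eye(4); M[:3,:3]=R.from_rotvec(st['eef_rot']).as_matrix(); M[:3,3]=st['tool_pos']; return M
E
python3 - <<'E'
from h import *
np.set_printoptions(precision=4,suppress=True)
for n,a,b in [('barL',(230.1,167.4),(260.9,134.4)),('barR',(271.2,156.6),(304.4,153.4))]:
    print(n,*tri(ray('scene',a),ray('side',b)), plane('scene',a,.315),plane('side',b,.315))
a=lambda x,y:(x/2.6+170,y/2.6+130); b=lambda x,y:((x-390)/2.2+225,y/2.2+100)
for n,p,q in [('rooffrontcaseR',None,None),('botR',a(326,228),b(643,333)),('caseTopL',a(57,127),b(430,85)),('brkR',a(264,138),b(562,187)),('brkL',a(165,165),b(481,148))]:
    if p: print(n,*tri(ray('scene',p),ray('side',q)))
print(T())
E
```

```text
barL [0.6201 0.0614 0.3165] 2.013228835073492 [0.6207 0.0608 0.315 ] [0.6243 0.0643 0.315 ]
barR [ 0.6071 -0.08    0.3136] 0.19748537638506547 [ 0.6046 -0.0784  0.315 ] [ 0.6052 -0.0813  0.315 ]
botR [ 0.6284 -0.1875  0.0316] 8.727682583484736
caseTopL [0.6738 0.1608 0.2689] 30.456227391166315
brkR [ 0.6079 -0.0782  0.2194] 3.1864365577602607
brkL [0.628  0.0526 0.2173] 1.8673759693368328
[[-0.0004 -0.9401  0.3409  0.2215]
 [-0.0013  0.3409  0.9401  0.6107]
 [-1.     -0.0001 -0.0014  0.2305]
 [ 0.      0.      0.      1.    ]]
```

```bash
cat >> h.py <<'E'
def down(yaw): # tool down, jaws along azimuth yaw
    c,s=np.cos(yaw),np.sin(yaw); return np.array([[0,-s,c],[0,c,s],[-1,0,0]])
def rows(targets,fing=None):
    M=T(); 
    for p,A in targets:
        sh=M[:3,:3].T@(np.asarray(p)-M[:3,3])*100; rv=np.degrees(R.from_matrix(M[:3,:3].T@A).as_rotvec())
        print(np.round(sh,1),np.round(rv,1))
E
python3 - <<'E'
from h import *
M=T(); rows([(M[:3,3]+[0,0,.22],M[:3,:3]),([.42,.3,.45],down(.6)),([.56,-.01,.45],down(-.11))])
E
```

```text
[-22.  -0.  -0.] [0. 0. 0.]
[-21.9 -29.3 -22.5] [35.7 -0.1  0. ]
[-21.9 -53.  -46.8] [76.4 -0.1  0.1]
```

>>> carry_out(motion="-6 0 0 0 0 0 0; -12 0 0 0 0 0 0; -18 0 0 0 0 0 0; -22 -4 -3 5 0 0 0; -22 -8 -6 10 0 0 0; -22 -12 -9 15 0 0 0; -22 -16 -12 20 0 0 0; -22 -20 -15 25 0 0 0; -22 -24 -18.5 30 0 0 0; -22 -29 -22.5 36 0 0 0; -22 -33 -26.5 43 0 0 0; -22 -37 -30.5 50 0 0 0")

```text
time_s: 1.65
tool_pos: [0.4659, 0.1961, 0.4509]
eef_rot: [-0.272, 1.554, 0.271]
ft_force: [1.1, -0.1, 0.4]
opening: 0.0854
```

```bash
python3 - <<'E'
from h import *
M=T(); print(M); rows([([.56,-.01,.45],down(-.11))])
E
```

```text
[[-4.24156483e-04 -3.39152656e-01  9.40731256e-01  4.65874320e-01]
 [-1.18209148e-03  9.40730853e-01  3.39151978e-01  1.96076365e-01]
 [-9.99999211e-01 -9.68176891e-04 -7.99926555e-04  4.50912197e-01]
 [ 0.00000000e+00  0.00000000e+00  0.00000000e+00  1.00000000e+00]]
[  0.1 -22.6   1.9] [26.1 -0.   0.1]
```

>>> carry_out(motion="0 -5 0 6 0 0 0; 0 -10 0.5 12 0 0 0; 0 -15 1 18 0 0 0; 0 -20 1.5 24 0 0 0; 0 -22.5 2 26 0 0 0; 0 -22.5 2 26 0 0 0; 0 -22.5 2 26 0 0 0")

```text
time_s: 2.52
tool_pos: [0.5608, -0.0069, 0.4508]
eef_rot: [0.082, 1.571, -0.083]
ft_force: [0.5, 1.0, -0.5]
opening: 0.0854
```

```bash
python3 - <<'E'
from h import *
from plant import cams
M=T(); s=cams.snapshot('wrist'); np.save('M1.npy',M); cv2.imwrite('pics/w1.png',s['pixels']); print(M)
for n in('barL','barR'): pass
print(wproj(s,M,[.6201,.0614,.315]),wproj(s,M,[.6071,-.08,.315]))
E
```

```text
[[-1.37916756e-03  1.04540917e-01  9.94519630e-01  5.60775435e-01]
 [-3.60106513e-04  9.94520460e-01 -1.04541503e-01 -6.94258304e-03]
 [-9.99998984e-01 -5.02313246e-04 -1.33396449e-03  4.50757349e-01]
 [ 0.00000000e+00  0.00000000e+00  0.00000000e+00  1.00000000e+00]]
[339.10275154 113.8209336 ] [334.43704448 266.13404893]
```

View pics/w1.png

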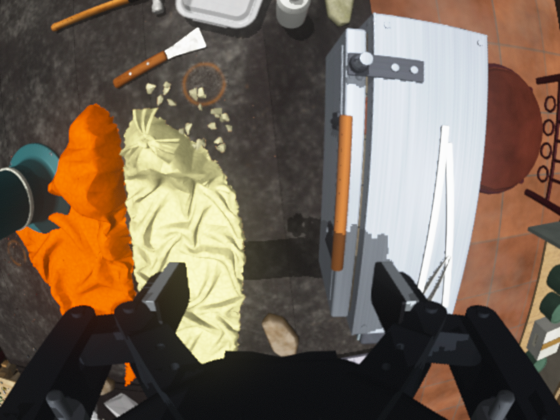

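Wrist view: the bar runs from (345,116) to (337,268), the catch is at (362,62) and the roof's front edge is near x≈371 to 355. I'll fix the kiln frame from the bar and the roof corners.

```bash
python3 - <<'E'
from h import *
np.set_printoptions(precision=4,suppress=True)
im=cv2.imread('pics/w1.png'); M=np.load('M1.npy')
s=dict(fx=325.192,cx=279.947,cy=209.73,mount=np.array([[1.17246599e-04,2.80792295e-01,-9.59768552e-01,-1.43417637e-01],[4.72970226e-05,9.59768556e-01,2.80792302e-01,6.97148692e-02],[9.99999992e-01,-7.83161374e-05,9.92489597e-05,-4.89625820e-04],[0,0,0,1]]))
def wp(uv,z): o,d=wray(s,M,uv); return o+d*(z-o[2])/d[2]
hsv=cv2.cvtColor(im,cv2.COLOR_BGR2HSV)[100:285,325:362]
m=cv2.inRange(hsv,(4,130,60),(20,255,255)); ys,xs=np.nonzero(m); print(len(xs),ys.min()+100,ys.max()+100)
P=np.array([wp((x+325,y+100),.315) for x,y in zip(xs,ys)])
vx,vy,x0,y0=cv2.fitLine(P[:,:2].astype(np.float32),cv2.DIST_HUBER,0,1e-4,1e-4).ravel()
if vy<0: vx,vy=-vx,-vy
yaw=np.arctan2(-vx,vy); t=(P[:,0]-x0)*vx+(P[:,1]-y0)*vy
print('bar yaw',yaw,'ends',np.array([x0,y0])+np.outer([t.min(),t.max()],[vx,vy]),'len',t.max()-t.min())
for n,uv in [('FL',(372,14)),('BL',(488,36)),('catch hole far',(415,70))]: print(n,wp(uv,.285))
g=cv2.cvtColor(im,cv2.COLOR_BGR2GRAY).astype(int)
for r in (100,150,200,230): print(r,g[r,320:390:2])
E
```

```text
1770 115 270
bar yaw -0.11642499 ends [[ 0.6064 -0.0849]
 [ 0.6233  0.0594]] len 0.14532492704485211
FL [0.667  0.1592 0.285 ]
BL [0.8025 0.144  0.285 ]
catch hole far [0.7053 0.1014 0.285 ]
100 [ 49  52  63  86  86  86  86  88  88  87 119 148 110 213 241 241 239 235
 234 234 230 230 192  97  94  92 102 223 228 228 231 228 230 228 231]
150 [ 63  53  77  87  88  88  88  89  82  82 111 134 154 159 149 136 223 232
 232 231 231 199 134 100  93 117 225 227 228 229 230 228 228 229 228]
200 [ 60  81  86  87  85  88  88  83  94 126 145 155 153 134 164 219 221 222
 222 213 133 103  96 100 216 227 226 228 230 226 229 227 228 231 229]
230 [ 62  70  70 111  75  38  48  89 129 147 156 151 128 177 222 171 129 129
 122 119  80  78 101 210 228 228 230 228 227 229 226 228 228 229 230]
```

```bash
cat >> h.py <<'E'
YAW=-0.115; O=np.array([.6466,-.017,0]); K=np.array([[np.cos(YAW),-np.sin(YAW),0],[np.sin(YAW),np.cos(YAW),0],[0,0,1]])
def kw(p): return O+K@(np.asarray(p,float)/1000)   # kiln mm -> world m
def wk(p): return K.T@(np.asarray(p)-O)*1000
def bar(th): return np.array([-2-30*np.cos(th)-210*np.sin(th),0,105+210*np.cos(th)-30*np.sin(th)])
E
python3 - <<'E'
from h import *
b=bar(0); rows([(kw([b[0],0,345]),down(YAW)),(kw([b[0],0,296]),down(YAW))])
E
```

```text
[10.6 -0.1  5.5] [ 0.6 -0.1  0. ]
[15.5 -0.1  5.5] [ 0.6 -0.1  0. ]
```

>>> carry_out(motion="3 0 3 0.6 0 0 0; 6 0 5.5 0.6 0 0 0; 9 -0.1 5.5 0.6 0 0 0; 11.5 -0.1 5.5 0.6 0 0 0; 13.5 -0.1 5.5 0.6 0 0 0; 15 -0.1 5.5 0.6 0 0 0; 15.5 -0.1 5.5 0.6 0 0 0; 15.5 -0.1 5.5 0.6 0 0 0")

```text
time_s: 3.58
tool_pos: [0.6153, -0.0131, 0.2961]
eef_rot: [0.089, 1.57, -0.09]
ft_force: [0.1, 0.3, -0.0]
opening: 0.085
```

```bash
python3 - <<'E'
from h import *
from plant import status
st=status.state(); M=T(st); print(wk(M[:3,3]),st['ft_force'],st['joint_pos'])
E
```

```text
[-3.15672201e+01  2.36615449e-01  2.96087291e+02] [ 0.08280269  0.25486471 -0.03632435] [-0.47454237  0.38078627  0.58539674  1.65072886 -0.22385516  1.17861572
  0.05000789]
```

Well placed; closing on the bar.

>>> carry_out(motion="0 0 0 0 0 0 120; 0 0 0 0 0 0 255; 0 0 0 0 0 0 255; 0 0 0 0 0 0 255; 0 0 0 0 0 0 255; 0 0 0 0 0 0 255; 0 0 0 0 0 0 255; 0 0 0 0 0 0 255", grip_force=40)

```text
time_s: 4.58
tool_pos: [0.6155, -0.0132, 0.2963]
eef_rot: [0.089, 1.569, -0.09]
ft_force: [0.7, -0.8, 2.3]
opening: 0.0108
```

```bash
python3 - <<'E'
from h import *
from plant import status
M=T(); print(wk(M[:3,3]),status.state()['ft_force'])
rows([(M[:3,3]+K@(bar(t)-bar(0))/1000,down(YAW)) for t in np.radians([3,6,10,15,20,25,30,36,42,48,54,60,66,72,78,84,88,90])])
E
```

```text
[-3.13344428e+01  2.12501291e-01  2.96325081e+02] [ 0.70064687 -0.78898677  2.29337231]
[ 0.2  0.  -1.1] [ 0.1 -0.   0. ]
[ 0.4  0.  -2.2] [ 0.1 -0.   0. ]
[ 0.8  0.  -3.6] [ 0.1 -0.   0. ]
[ 1.5  0.  -5.3] [ 0.1 -0.   0. ]
[ 2.3  0.  -7. ] [ 0.1 -0.   0. ]
[ 3.2  0.  -8.6] [ 0.1 -0.   0. ]
[  4.3   0.  -10.1] [ 0.1 -0.   0. ]
[  5.8   0.  -11.8] [ 0.1 -0.   0. ]
[  7.4   0.  -13.3] [ 0.1 -0.   0. ]
[  9.2   0.  -14.6] [ 0.1 -0.   0. ]
[ 11.1   0.  -15.8] [ 0.1 -0.   0. ]
[ 13.1   0.  -16.7] [ 0.1 -0.   0. ]
[ 15.2   0.  -17.4] [ 0.1 -0.   0. ]
[ 17.4   0.  -17.9] [ 0.1 -0.   0. ]
[ 19.6   0.  -18.2] [ 0.1 -0.   0. ]
[ 21.8   0.  -18.2] [ 0.1 -0.   0. ]
[ 23.3   0.  -18.1] [ 0.1 -0.   0. ]
[ 24.   0. -18.] [ 0.1 -0.   0. ]
```

>>> carry_out(motion="0 0 -0.5 0 0 0 255; 0.2 0 -1.1 0 0 0 255; 0.4 0 -2.2 0 0 0 255; 0.8 0 -3.6 0 0 0 255; 1.5 0 -5.3 0 0 0 255; 2.3 0 -7 0 0 0 255; 3.2 0 -8.6 0 0 0 255; 4.3 0 -10.1 0 0 0 255; 5.8 0 -11.8 0 0 0 255; 5.8 0 -11.8 0 0 0 255")

```text
time_s: 5.82
tool_pos: [0.4968, 0.0007, 0.2371]
eef_rot: [0.089, 1.571, -0.089]
ft_force: [2.7, 0.2, -5.4]
opening: 0.0106
```

```bash
cat > ck.py <<'E'
from h import *
from plant import status
np.set_printoptions(precision=3,suppress=True)
st=status.state(); M=T(st); p=wk(M[:3,3]); print('kiln',p,'force',st['ft_force'],'tq',st['wrist_torque'],'open',st['opening'],'t',st['time_s'])
d=p[[0,2]]+[2,-105+19]; th=np.arctan2(-d[0],d[1])-np.arctan2(30,210); print('th deg',np.degrees(th),'r',np.hypot(*d),'expect 212.1')
E
python3 - <<'E'
from ck import *
rows([(kw(bar(np.radians(a))+[0,p[1],-19]),down(YAW)) for a in [42,48,54,60,66,72,78,84,88,90]])
print(st['joint_pos'])
E
```

```text
kiln [-150.802    0.397  237.102] force [ 2.746  0.221 -5.355] tq [ 0.128 -0.567 -0.031] open 0.010643170239234655 t 5.825
th deg 36.430590569792216 r 212.07036772073118 expect 212.1
[ 1.5  0.  -1.4] [ 0.1 -0.1  0. ]
[ 3.3  0.  -2.7] [ 0.1 -0.1  0. ]
[ 5.2  0.  -3.9] [ 0.1 -0.1  0. ]
[ 7.2  0.  -4.8] [ 0.1 -0.1  0. ]
[ 9.3  0.  -5.5] [ 0.1 -0.1  0. ]
[11.5  0.  -6. ] [ 0.1 -0.1  0. ]
[13.7  0.  -6.3] [ 0.1 -0.1  0. ]
[15.9  0.  -6.3] [ 0.1 -0.1  0. ]
[17.4  0.  -6.2] [ 0.1 -0.1  0. ]
[18.1  0.  -6.1] [ 0.1 -0.1  0. ]
[-0.573  0.212  0.581  1.993 -0.14   0.977 -0.037]
```

>>> carry_out(motion="1.5 0 -1.4 0 0 0 255; 3.3 0 -2.7 0 0 0 255; 5.2 0 -3.9 0 0 0 255; 7.2 0 -4.8 0 0 0 255; 9.3 0 -5.5 0 0 0 255; 11.5 0 -6 0 0 0 255; 13.7 0 -6.3 0 0 0 255; 15.9 0 -6.3 0 0 0 255; 17.4 0 -6.2 0 0 0 255; 18 0 -6.1 0 0 0 255; 18 0 -6.1 0 0 0 255")

```text
time_s: 7.2
tool_pos: [0.4389, 0.0077, 0.0596]
eef_rot: [0.091, 1.568, -0.088]
ft_force: [-2.2, 0.7, 21.7]
opening: 0.01
```

```bash
python3 - <<'E'
from ck import *
print(st['joint_pos'])
E
```

```text
kiln [-209.188    0.666   59.613] force [-2.197  0.678 21.728] tq [ 0.082  0.514 -0.016] open 0.009990491839231775 t 7.2
th deg 89.12782974651607 r 208.86124570742086 expect 212.1
[-0.467  0.429  0.443  2.246 -0.365  0.531  0.145]
```

>>> carry_out(motion="-0.2 0 0 0 0 0 255; -0.3 0 0 0 0 0 170; -0.3 0 0 0 0 0 170; -0.3 0 0 0 0 0 170; -0.3 0 0 0 0 0 170; -2 0 0 0 0 0 170; -5 0 0 0 0 0 170; -9 0 0 0 0 0 170; -14 0 0 0 0 0 170; -19 0 0 0 0 0 170; -24 0 0 0 0 0 170; -24 0 0 0 0 0 0")

```text
time_s: 8.7
tool_pos: [0.4407, 0.0074, 0.303]
eef_rot: [0.094, 1.561, -0.085]
ft_force: [0.7, 0.7, -0.5]
opening: 0.0455
```

```bash
python3 - <<'E'
from ck import *
from plant import cams
print(st['joint_pos'])
for n in('scene','side'): cv2.imwrite(f'pics/{n}1.png',cams.snapshot(n)['pixels'])
a=cv2.imread('pics/scene1.png')[150:290,180:340]; b=cv2.imread('pics/side1.png')[110:270,210:390]
a=cv2.resize(a,(400,350),interpolation=cv2.INTER_CUBIC); b=cv2.resize(b,(394,350),interpolation=cv2.INTER_CUBIC)
cv2.imwrite('pics/c2.png',np.hstack([a,b]))
E
```

```text
kiln [-207.336    0.6    303.028] force [ 0.675  0.746 -0.547] tq [0.002 0.007 0.021] open 0.04548768842462247 t 8.7
th deg 35.2841814843233 r 298.7712614381919 expect 212.1
[-0.683 -0.006  0.603  2.037 -0.001  1.1   -0.193]
```

View pics/c2.png

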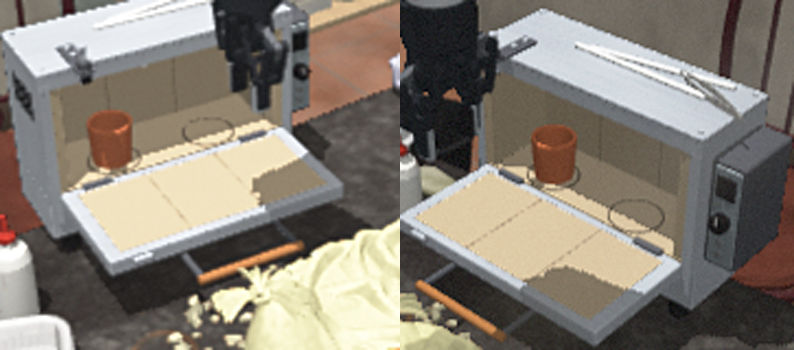

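```bash
python3 - <<'E'
from h import *
np.set_printoptions(precision=1,suppress=True)
a=lambda x,y:(x/2.5+180-.3,y/2.5+150-.3); b=lambda x,y:((x-400)/2.189+210-.3,y/2.1875+110-.3)
print('rim',wk(plane('scene',a(110,120.5),.168)),wk(plane('side',b(555,136.5),.168)))
print('ringb',wk(plane('scene',a(208,131),.108)),wk(plane('side',b(636,215),.108)))
print('ringa',wk(plane('scene',a(114,161),.108)),wk(plane('side',b(553,175),.108)))
for n,box in (('scene',(185,225,205,240)),('side',(160,200,262,298))):
    im=cv2.imread(f'pics/{n}1.png'); h=cv2.cvtColor(im,cv2.COLOR_BGR2HSV)[box[0]:box[1],box[2]:box[3]]
    m=cv2.inRange(h,(2,130,60),(12,255,255)); ys,xs=np.nonzero(m); xs+=box[2]; ys+=box[0]
    print(n,len(xs),xs.min(),xs.max(),ys.min(),ys.max())
    c=(xs.mean(),ys.mean()); o,d=ray(n,c); print('mask centroid at z .14',wk(plane(n,c,.140)))
    # dark ring B pixels below local brightness
    g=cv2.cvtColor(im,cv2.COLOR_BGR2GRAY); bb=(190,215,248,278) if n=='scene' else (196,222,300,336)
    sub=g[bb[0]:bb[1],bb[2]:bb[3]]; bh=cv2.morphologyEx(sub,cv2.MORPH_BLACKHAT,np.ones((7,7)))
    ys,xs=np.nonzero(bh>25); P=np.array([wk(plane(n,(x+bb[2],y+bb[0]),.108))[:2] for x,y in zip(xs,ys)])
    ok=np.ones(len(P),bool)
    for _ in range(15):
        A=np.c_[2*P[ok],np.ones(ok.sum())]; q=np.linalg.lstsq(A,(P[ok]**2).sum(1),rcond=None)[0]; r=np.sqrt(q[2]+q[0]**2+q[1]**2)
        e=np.abs(np.linalg.norm(P-q[:2],axis=1)-r); ok=e<max(4,2*np.median(e))
    print('ringB',q[:2],'r',r,ok.sum(),len(P))
E
```

```text
rim [ 38.1  76.2 168. ] [ 40.7  75.7 168. ]
ringb [ 36.1 -64.5 108. ] [ 39.9 -62.2 108. ]
ringa [ 32.4  77.9 108. ] [ 38.   77.3 108. ]
scene 346 215 232 194 216
mask centroid at z .14 [ 40.8  77.4 140. ]
ringB [ 33.1 -65.4] r 35.39922353143472 59 83
side 473 270 290 167 193
mask centroid at z .14 [ 42.6  79.7 140. ]
ringB [ 30.  -68.2] r 35.33095161126024 114 125
```

The door lies flat with the pot on the left ring at kiln (38,77) and the empty ring at about (35,-65). Next I'll turn the tool and tilt it forward in front of the kiln.

```bash
cat >> h.py <<'E'
def tilt(deg):
    s,c=np.sin(np.radians(deg)),np.cos(np.radians(deg)); return K@np.array([[s,-c,0],[0,0,1],[-c,-s,0]])
E
python3 - <<'E'
from h import *
for a in (0,45,50): rows([(kw([-130,60,290]),tilt(a))])
E
```

```text
[1. 6. 8.] [-89.9   0.2  -0.1]
[1. 6. 8.] [-84.9 -35.  -35.3]
[1. 6. 8.] [-83.7 -38.9 -39.1]
```

>>> carry_out(motion="0 0 0 -9 0 0 0; 0 0.5 0.5 -18 0 0 0; 0 1 1 -27 0 0 0; 0 2 2 -36 0 0 0; 0 3 3 -45 0 0 0; 0 4 4 -54 0 0 0; 0 5 5 -63 0 0 0; 0 5.5 6 -72 0 0 0; 0 6 7 -81 0 0 0; 0 6 8 -90 0 0 0; 0 6 8 -90 0 0 0")

```text
time_s: 10.18
tool_pos: [0.524, 0.0574, 0.2975]
eef_rot: [-1.121, 1.263, 1.125]
ft_force: [-0.1, -0.6, 0.9]
opening: 0.0854
```

```bash
python3 - <<'E'
from ck import *
print(st['joint_pos'])
for a in (25,50): rows([(kw([-130,60,290]),tilt(a))])
E
```

```text
kiln [-130.373   59.831  297.522] force [-0.079 -0.554  0.882] tq [-0.039  0.018 -0.014] open 0.08541479871492294 t 10.175
th deg 23.123456681046417 r 247.42891711176912 expect 212.1
[-0.612  0.197  0.511  1.852 -0.108  1.121  1.392]
[ 0.8 -0.   0. ] [ -0.1   0.  -25.1]
[ 0.8 -0.   0. ] [ -0.1   0.  -50.1]
```

>>> carry_out(motion="0 0 0 0 0 -8 0; 0 0 0 0 0 -16 0; 0 0 0 0 0 -24 0; 0 0 0 0 0 -32 0; 0 0 0 0 0 -40 0; 0 0 0 0 0 -48 0; 0 0 0 0 0 -48 0; 0 0 0 0 0 -48 0")

```text
time_s: 11.18
tool_pos: [0.5221, 0.0572, 0.2954]
eef_rot: [-1.447, 0.659, 0.486]
ft_force: [-0.0, -0.6, 0.2]
opening: 0.0855
```

```bash
python3 - <<'E'
from ck import *
print(st['joint_pos']); 
A=K.T@M[:3,:3]; print(A)
rows([(kw([-60,77,135]),tilt(48)),(kw([-60,77,135]),tilt(42))])
E
```

```text
kiln [-132.193   59.381  295.44 ] force [-0.004 -0.618  0.171] tq [ 0.088  0.695 -0.002] open 0.0854915205414068 t 11.175
th deg 23.736063792559918 r 246.60803361444755 expect 212.1
[-0.609 -0.107  0.209  2.413  1.418  0.395 -0.186]
[[ 0.74  -0.673  0.002]
 [-0.     0.003  1.   ]
 [-0.673 -0.74   0.002]]
[16.1  7.   1.7] [-0.2 -0.  -0.3]
[16.1  7.   1.7] [-0.2 -0.   5.7]
```

>>> carry_out(motion="3 1.2 0.4 0 0 0 0; 6 2.5 0.8 0 0 0 0; 9 3.8 1.2 0 0 0 0; 12 5 1.7 0 0 0 0; 14.5 6.2 1.7 0 0 0 0; 16 7 1.7 0 0 0 0; 16 7 1.7 0 0 0 0")

```text
time_s: 12.05
tool_pos: [0.5935, 0.0651, 0.1337]
eef_rot: [-1.445, 0.664, 0.488]
ft_force: [-0.4, 0.5, 0.1]
opening: 0.0855
```

```bash
python3 - <<'E'
from ck import *
from plant import cams
print(st['joint_pos']); A=K.T@M[:3,:3]; print(A)
s=cams.snapshot('wrist'); cv2.imwrite('pics/w2.png',s['pixels'])
for q in ([36,77,168],[38,47,168],[38,107,168],[36,-65,108]): print(q,wproj(s,M,kw(q)))
rows([(kw([55,77,123]),tilt(48))])
E
```

```text
kiln [-62.15   75.477 133.679] force [-0.353  0.512  0.11 ] tq [0.117 0.776 0.009] open 0.08547057472165125 t 12.05
th deg 43.467570756261516 r 76.75480171011378 expect 212.1
[-0.423  0.4    0.1    2.376  2.473  0.494 -1.309]
[[ 0.737 -0.676  0.005]
 [-0.002  0.004  1.   ]
 [-0.676 -0.737  0.002]]
[36, 77, 168] [283.766 345.147]
[38, 47, 168] [244.08  344.788]
[38, 107, 168] [323.346 344.42 ]
[36, -65, 108] [119.337 264.909]
[ 9.4 -7.   0.2] [-0.2 -0.1 -0.4]
```

View pics/w2.png

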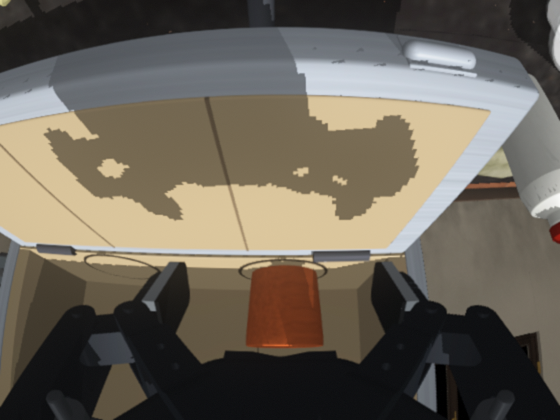

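The pot sits centred between the fingers (columns 247–324 against a predicted 244–323). Ring_b appears at (122,264), predicted (119,265). Entering.

>>> carry_out(motion="2 -1.5 0.1 0 0 0 0; 4 -3 0.2 0 0 0 0; 5.5 -4.1 0.2 0 0 0 0; 7 -5.2 0.2 0 0 0 0; 8.4 -6.2 0.2 0 0 0 0; 9.4 -7 0.2 0 0 0 0; 9.4 -7 0.2 0 0 0 0; 9.4 -7 0.2 0 0 0 0")

```text
time_s: 13.1
tool_pos: [0.7092, 0.0536, 0.1228]
eef_rot: [-1.445, 0.663, 0.488]
ft_force: [-0.1, 0.2, -0.3]
opening: 0.0854
```

```bash
python3 - <<'E'
from ck import *
from plant import cams
print(st['joint_pos']); print((K.T@M[:3,:3])[:,0])
for n in('scene','side'): cv2.imwrite(f'pics/{n}2.png',cams.snapshot(n)['pixels'])
a=cv2.imread('pics/scene2.png')[130:270,180:340]; b=cv2.imread('pics/side2.png')[100:260,210:390]
cv2.imwrite('pics/c3.png',np.hstack([cv2.resize(a,(400,350),interpolation=cv2.INTER_CUBIC),cv2.resize(b,(394,350),interpolation=cv2.INTER_CUBIC)]))
E
```

```text
kiln [ 54.098  77.341 122.81 ] force [-0.11   0.2   -0.307] tq [ 0.08   0.744 -0.038] open 0.08543959107909267 t 13.1
th deg -64.85827652335149 r 67.0972196997363 expect 212.1
[-0.34   0.539  0.128  2.13   2.54   0.372 -1.292]
[ 0.738 -0.002 -0.675]
```

View pics/c3.png

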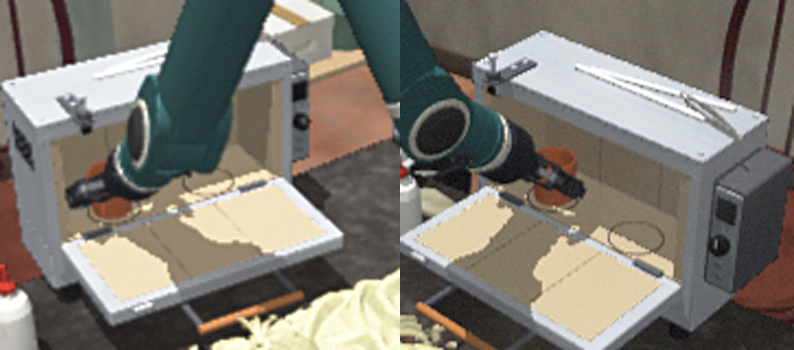

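Fingers straddle the pot, with nothing touching. Gentle grip.

>>> carry_out(motion="0 0 0 0 0 0 60; 0 0 0 0 0 0 80; 0 0 0 0 0 0 100; 0 0 0 0 0 0 120; 0 0 0 0 0 0 120; 0 0 0 0 0 0 120", grip_force=20)

```text
time_s: 13.95
tool_pos: [0.7092, 0.054, 0.123]
eef_rot: [-1.445, 0.662, 0.488]
ft_force: [-4.5, 2.4, 5.0]
opening: 0.0559
```

```bash
python3 - <<'E'
from ck import *
for y in (60,0,-65): rows([(kw([p[0],y,p[2]]),M[:3,:3])])
E
```

```text
kiln [ 53.997  77.717 123.039] force [-4.525  2.448  5.036] tq [0.152 0.728 0.073] open 0.05593796933121531 t 13.95
th deg -64.64742198885591 r 67.13805207341368 expect 212.1
[ 0.  -0.  -1.8] [0. 0. 0.]
[ 0.  -0.  -7.8] [0. 0. 0.]
[  0.   -0.1 -14.3] [0. 0. 0.]
```

>>> carry_out(motion="0 0 -0.7 0 0 0 120; 0 0 -2.2 0 0 0 120; 0 0 -3.7 0 0 0 120; 0 0 -5.2 0 0 0 120; 0 0 -6.7 0 0 0 120; 0 0 -8.2 0 0 0 120; 0 0 -9.7 0 0 0 120; 0 0 -11.2 0 0 0 120; 0 0 -12.7 0 0 0 120; 0 0 -13.7 0 0 0 120; 0 0 -14.2 0 0 0 120; 0 0 -14.2 0 0 0 120")

```text
time_s: 15.45
tool_pos: [0.6927, -0.0878, 0.123]
eef_rot: [-1.445, 0.662, 0.486]
ft_force: [0.8, 0.6, 2.2]
opening: 0.056
```

```bash
python3 - <<'E'
from ck import *
print((K.T@M[:3,:3])[:,0])
E
```

```text
kiln [ 53.877 -65.044 123.024] force [0.844 0.551 2.19 ] tq [0.124 0.408 0.252] open 0.055987736898626 t 15.45
th deg -64.6019649762034 r 67.02966539592478 expect 212.1
[ 0.738 -0.002 -0.674]
```

>>> carry_out(motion="0 0 0 0 0 0 80; 0 0 0 0 0 0 40; 0 0 0 0 0 0 0; 0 0 0 0 0 0 0; -1 0.7 0 0 0 0 0; -2.5 1.9 0 0 0 0 0; -4.5 3.4 0 0 0 0 0; -7 5.2 0 0 0 0 0; -9.4 7 0 0 0 0 0; -9.4 7 0 0 0 0 0")

```text
time_s: 16.7
tool_pos: [0.5741, -0.0737, 0.1343]
eef_rot: [-1.445, 0.664, 0.488]
ft_force: [1.0, -0.4, -0.1]
opening: 0.0852
```

```bash
python3 - <<'E'
from ck import *
from plant import cams
print(st['joint_pos'])
s=cams.snapshot('wrist'); cv2.imwrite('pics/w3.png',s['pixels'])
for q in ([36,-65,108],[36,-29,108],[36,-101,108],[0,-65,108],[36,-65,168],[36,-35,168],[36,-95,168],[36,77,108]): print(q,wproj(s,M,kw(q)))
cv2.imwrite('pics/side3.png',cams.snapshot('side')['pixels'])
a=s['pixels'][220:420,150:430]; b=cv2.imread('pics/side3.png')[130:250,240:380]
cv2.imwrite('pics/c4.png',np.hstack([cv2.resize(a,(420,300),interpolation=cv2.INTER_CUBIC),cv2.resize(b,(350,300),interpolation=cv2.INTER_CUBIC)]))
E
```

```text
kiln [-65.533 -64.599 134.328] force [ 0.971 -0.351 -0.149] tq [0.061 0.745 0.024] open 0.08521847008595512 t 16.7
th deg 44.61022839682257 r 79.82477299161125 expect 212.1
[ 0.117  0.373 -0.087  2.425  2.969  0.49  -1.452]
[36, -65, 108] [280.97  269.806]
[36, -29, 108] [325.442 269.296]
[36, -101, 108] [236.501 269.571]
[0, -65, 108] [280.908 255.989]
[36, -65, 168] [281.165 344.55 ]
[36, -35, 168] [320.573 343.801]
[36, -95, 168] [241.758 344.021]
[36, 77, 108] [442.779 264.294]
```

View pics/c4.png

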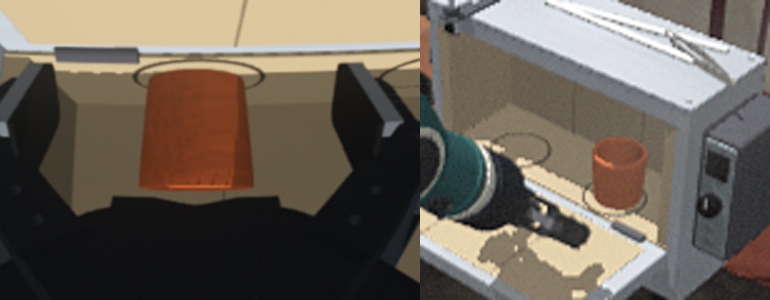

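The pot is upright on the right ring: foot spans 149–245 and ring 134–264 in the crop. I'll check its depth numerically.

```bash
python3 - <<'E'
from ck import *
from plant import cams
s=cams.snapshot('wrist'); im=s['pixels']; g=cv2.cvtColor(im,cv2.COLOR_BGR2GRAY)
def wz(uv,z): o,d=wray(s,M,uv); return wk(o+d*(z-o[2])/d[2])
for c in (270,281,290): print(c,g[250:274,c], cv2.cvtColor(im,cv2.COLOR_BGR2HSV)[256:272,c,1])
h=cv2.cvtColor(im,cv2.COLOR_BGR2HSV); m=cv2.inRange(h,(0,150,50),(12,255,255)); m[:250]=0; m[360:]=0; m[:,:235]=0; m[:,330:]=0
for r in (268,272,276,300,335,343):
    x=np.nonzero(m[r])[0]; print(r,x.min(),x.max()) if len(x) else None
for n in('side',):
    b=cv2.imread('pics/side3.png'); hb=cv2.cvtColor(b,cv2.COLOR_BGR2HSV)[180:218,303:333]; mm=cv2.inRange(hb,(2,130,50),(12,255,255)); ys,xs=np.nonzero(mm); ys+=180; xs+=303
    print('side pot',xs.min(),xs.max(),ys.min(),ys.max())
    # predicted silhouette for pot at several x
    for px in (32,36,40,44):
        t=np.linspace(0,2*np.pi,60); Q=np.array([proj('side',kw([px+r*np.cos(a),-65+r*np.sin(a),z])) for a in t for r,z in((26.5,108),(30,168))]); print(px,Q.min(0),Q.max(0))
for v in (254,256,258,260,262,264,266,268): print(v,wz((281,v),.108))
E
```

```text
kiln [-62.55  -64.577 135.281] force [-0.201  0.399  0.023] tq [0.108 0.735 0.013] open 0.08521086826611966 t 16.8
th deg 42.72842978933042 r 78.0700120703626 expect 212.1
270 [215 206 170 125 118 150 169 107 121 183 200 200 182 132  85  76  79  78
  78  77  77  77  76  75] [ 76  81  79  75  72  72  81 110 158 172 173 173 175 174 173 173]
281 [216 201 135  98  98 106 109 105 156 195 202 199 177 117  84  82  81  81
  80  81  81  80  78  78] [ 78  79  78  74  70  73  83 129 172 175 173 173 175 178 175 175]
290 [216 203 154 119 120 133 121  98 142 193 202 200 184 137  93  81  83  82
  83  83  83  83  83  83] [ 77  79  79  73  72  72  81 113 159 177 177 178 178 177 178 175]
268 252 308
272 249 311
276 248 312
300 246 314
335 243 318
343 243 317
side pot 309 330 185 212
32 [306.307 185.52 ] [328.685 215.449]
36 [307.244 184.912] [329.582 214.781]
40 [308.177 184.307] [330.476 214.116]
44 [309.107 183.704] [331.367 213.452]
254 [  2.166 -64.925 108.   ]
256 [  6.734 -64.932 108.   ]
258 [ 11.479 -64.938 108.   ]
260 [ 16.413 -64.946 108.   ]
262 [ 21.548 -64.953 108.   ]
264 [ 26.895 -64.961 108.   ]
266 [ 32.469 -64.969 108.   ]
268 [ 38.286 -64.977 108.   ]
```

The pot stands on ring_b, about 1 mm off sideways and about 4 mm deep, with its foot wholly inside the circle (9 mm margin). It had the same offset on ring_a, so I'll leave it. Now retreating to regrip the bar.

```bash
python3 - <<'E'
from ck import *
rows([(kw([-100,-50,180]),tilt(47.6)),(kw([-132,0,295]),tilt(47.6)),(kw([-132,0,300]),tilt(20)),(kw([-132,0,300]),tilt(0))])
E
```

```text
kiln [-62.025 -64.532 135.28 ] force [0.127 0.347 0.281] tq [ 0.078  0.755 -0.021] open 0.0854617944399233 t 16.85
th deg 42.48442182691293 r 77.66324013095725 expect 212.1
[-5.8 -0.7  1.4] [-0.3 -0.1  0.1]
[-15.9  -7.1   6.5] [-0.3 -0.1  0.1]
[-16.3  -7.4   6.5] [-0.3 -0.1 27.7]
[-16.3  -7.4   6.5] [-0.3 -0.  47.7]
```

>>> carry_out(motion="-3 -0.3 0.7 0 0 0 0; -6 -0.8 1.4 0 0 0 0; -9.5 -3 3.2 0 0 0 0; -13 -5.2 5 0 0 0 0; -16 -7.2 6.5 0 0 0 0; -16 -7.2 6.5 0 0 8 0; -16 -7.2 6.5 0 0 16 0; -16 -7.2 6.5 0 0 24 0; -16 -7.2 6.5 0 0 32 0; -16 -7.2 6.5 0 0 40 0; -16 -7.2 6.5 0 0 47.7 0; -16 -7.2 6.5 0 0 47.7 0")

```text
time_s: 18.35
tool_pos: [0.5166, -0.0001, 0.298]
eef_rot: [-1.204, 1.176, 0.987]
ft_force: [1.4, 0.2, -0.5]
opening: 0.0853
```

```bash
python3 - <<'E'
from ck import *
print(st['joint_pos'])
rows([(kw([-150,0,290]),down(YAW)),(kw([-211,0.5,290]),down(YAW))])
E
```

```text
kiln [-131.124    1.916  298.018] force [ 1.387  0.212 -0.471] tq [ 0.067  0.103 -0.021] open 0.08528153438350375 t 18.35
th deg 23.212301755595764 r 248.24286582597156 expect 212.1
[ 0.52   0.154 -0.673  1.919  0.191  0.965  1.202]
[ 0.5  2.  -0.2] [88.9  6.   7.9]
[-0.4  8.  -0.3] [88.9  6.   7.9]
```

>>> carry_out(motion="0 0.7 0 9 0.6 0.8 80; 0 1.4 0 18 1.2 1.6 170; 0 2.1 0 27 1.8 2.4 170; 0 2.8 0 36 2.4 3.2 170; 0 3.5 0 45 3 4 170; 0 4.5 0 54 3.6 4.8 170; 0 5.5 0 63 4.2 5.6 170; 0 6.5 0 72 4.9 6.4 170; -0.2 7.5 -0.2 81 5.5 7.2 170; -0.4 8 -0.3 88.9 6 7.9 170; -0.4 8 -0.3 88.9 6 7.9 170")

```text
time_s: 19.73
tool_pos: [0.4376, 0.007, 0.2899]
eef_rot: [0.088, 1.568, -0.09]
ft_force: [-0.0, 0.4, 0.4]
opening: 0.0283
```

```bash
python3 - <<'E'
from ck import *
from plant import cams
print(st['joint_pos'])
rows([(kw([-211,0.5,z]),down(YAW)) for z in (120,57)])
s=cams.snapshot('wrist'); im=s['pixels']; h=cv2.cvtColor(im,cv2.COLOR_BGR2HSV)
m=cv2.inRange(h,(4,130,60),(20,255,255)); u=wproj(s,M,kw([-212,0,75])); print(u)
k,l,q,c=cv2.connectedComponentsWithStats(m)
for i in range(1,k):
    if q[i,4]>200: print(q[i],c[i])
i=l[int(u[1])-3:int(u[1])+4,int(u[0])-12:int(u[0])+13]; i=np.bincount(i[i>0]).argmax() if (i>0).any() else None; print(i)
if i:
    ys,xs=np.nonzero(l==i); P=[]
    for x,y in zip(xs,ys): o,d=wray(s,M,(x,y)); P.append(wk(o+d*(.075-o[2])/d[2]))
    P=np.array(P); print('bar kiln',P.mean(0),P.min(0),P.max(0),np.polyfit(P[:,1],P[:,0],1))
E
```

```text
kiln [-210.372   -0.159  289.918] force [-0.038  0.375  0.433] tq [0.002 0.005 0.003] open 0.028294689312710716 t 19.725
th deg 37.488874448600555 r 291.5495546871597 expect 212.1
[ 0.428  0.075 -0.539  1.996  0.045  1.081 -0.245]
[17.   0.1 -0.1] [0.1 0.  0.1]
[23.3  0.1 -0.1] [0.1 0.  0.1]
[277.058 179.997]
[509   0  21  16 238] [520.349   6.471]
[ 133   22   81   51 1152] [172.635  46.293]
[   10    94   151   259 22109] [ 95.972 229.642]
[ 276  113   11  126 1248] [280.756 172.762]
[ 467  223   62   62 2744] [497.909 252.566]
[153 373  24  21 214] [164.248 383.22 ]
11
bar kiln [-207.865    7.485   75.   ] [-213.242  -69.555   75.   ] [-201.973   74.709   75.   ] [  -0.001 -207.854]
```

>>> carry_out(motion="5 0 0.1 0 0 0 170; 10 0 0.1 0 0 0 170; 14.5 0 0.1 0 0 0 170; 18 0 0.1 0 0 0 170; 20.5 0.1 0.1 0 0 0 170; 22.5 0.1 0.1 0 0 0 170; 23.2 0.1 0.1 0 0 0 170; 23.2 0.1 0.1 0 0 0 170; 23.2 0.1 0.1 0 0 0 255; 23.2 0.1 0.1 0 0 0 255; 23.2 0.1 0.1 0 0 0 255; 23.2 0.1 0.1 0 0 0 255", grip_force=45)

```text
time_s: 21.28
tool_pos: [0.4389, 0.008, 0.0585]
eef_rot: [0.087, 1.568, -0.089]
ft_force: [-2.9, 1.1, 6.6]
opening: 0.0101
```

```bash
python3 - <<'E'
from ck import *
print(st['joint_pos'])
b=bar(th); rows([(kw(bar(np.radians(a))+p-[b[0],0,b[2]]),down(YAW)) for a in [86,81,75,69,63,57,51,45,39,34,29,24,20]])
E
```

```text
kiln [-209.197    0.964   58.546] force [-2.946  1.1    6.607] tq [ 0.302  0.72  -0.061] open 0.010052396169333677 t 21.275
th deg 89.41768083949395 r 209.0079366737496 expect 212.1
[ 0.27   0.452 -0.427  2.2    0.354  0.553 -0.535]
[-1.3 -0.  -0.1] [0.2 0.1 0.1]
[-3.1 -0.  -0.2] [0.2 0.1 0.1]
[-5.3 -0.  -0. ] [0.2 0.1 0.1]
[-7.5 -0.   0.4] [0.2 0.1 0.1]
[-9.6 -0.   1. ] [0.2 0.1 0.1]
[-11.7  -0.    1.8] [0.2 0.1 0.1]
[-13.7  -0.    2.8] [0.2 0.1 0.1]
[-15.5  -0.    4.1] [0.2 0.1 0.1]
[-17.2  -0.    5.5] [0.2 0.1 0.1]
[-18.5  -0.    6.8] [0.2 0.1 0.1]
[-19.7  -0.    8.2] [0.2 0.1 0.1]
[-20.7  -0.1   9.8] [0.2 0.1 0.1]
[-21.5  -0.1  11.1] [0.2 0.1 0.1]
```

>>> carry_out(motion="-1.3 0 -0.1 0 0 0 255; -3.1 0 -0.2 0 0 0 255; -5.3 0 0 0 0 0 255; -7.5 0 0.4 0 0 0 255; -9.6 0 1 0 0 0 255; -11.7 0 1.8 0 0 0 255; -13.7 0 2.8 0 0 0 255; -15.5 0 4.1 0 0 0 255; -15.5 0 4.1 0 0 0 255")

```text
time_s: 22.4
tool_pos: [0.475, 0.0037, 0.2144]
eef_rot: [0.086, 1.578, -0.09]
ft_force: [-13.7, 0.8, 5.1]
opening: 0.0104
```

```bash
python3 - <<'E'
from ck import *
print(st['joint_pos'])
b=bar(th); rows([(kw(bar(np.radians(a))+p-[b[0],p[1]-p[1],b[2]]),down(YAW)) for a in [39,33,28,23,18,14,10]])
rows([(kw(bar(np.radians(a))+[0,p[1],-19]),down(YAW)) for a in [39,33,28,23,18,14,10]])
E
```

```text
kiln [-172.811    0.892  214.379] force [-13.658   0.751   5.101] tq [ 0.298  3.176 -0.085] open 0.010387521508530577 t 22.4
th deg 44.941964064552984 r 213.67674900075468 expect 212.1
[ 0.392  0.25  -0.537  2.001  0.159  0.939 -0.338]
[-1.7 -0.   1.4] [ 0.2 -0.5  0.2]
[-3.3 -0.   3. ] [ 0.2 -0.5  0.2]
[-4.4 -0.   4.4] [ 0.2 -0.5  0.2]
[-5.5 -0.   5.9] [ 0.2 -0.5  0.2]
[-6.4 -0.   7.6] [ 0.2 -0.5  0.2]
[-7.  -0.   8.9] [ 0.2 -0.5  0.2]
[-7.5 -0.1 10.3] [ 0.2 -0.5  0.2]
[-1.6 -0.   1.5] [ 0.2 -0.5  0.2]
[-3.2 -0.   3.1] [ 0.2 -0.5  0.2]
[-4.3 -0.   4.5] [ 0.2 -0.5  0.2]
[-5.4 -0.   6.1] [ 0.2 -0.5  0.2]
[-6.3 -0.   7.7] [ 0.2 -0.5  0.2]
[-6.9 -0.   9. ] [ 0.2 -0.5  0.2]
[-7.4 -0.1 10.4] [ 0.2 -0.5  0.2]
```

Using the second (geometric) set.

>>> carry_out(motion="-0.8 0 0.8 0 0 0 255; -1.6 0 1.5 0 -0.5 0 255; -3.2 0 3.1 0 -0.5 0 255; -4.3 0 4.5 0 -0.5 0 255; -5.4 0 6.1 0 -0.5 0 255; -6.3 0 7.7 0 -0.5 0 255; -6.9 0 9 0 -0.5 0 255; -7.4 0 10.4 0 -0.5 0 255; -7.4 0 10.4 0 -0.5 0 255")

```text
time_s: 23.52
tool_pos: [0.581, -0.0087, 0.2927]
eef_rot: [0.085, 1.563, -0.093]
ft_force: [-6.7, -2.3, 18.0]
opening: 0.0098
```

```bash
python3 - <<'E'
from ck import *
rows([(kw(bar(np.radians(a))+[0,p[1],-19]),down(YAW)) for a in [7,4,2,0,-1,-2]])
E
```

```text
kiln [-66.168   0.754 292.744] force [-6.746 -2.31  17.977] tq [-0.412  1.356 -0.099] open 0.009840440319227633 t 23.525
th deg 9.11299474423496 r 216.47321338738868 expect 212.1
[ 0.2 -0.   0.9] [0.1 0.4 0.3]
[-0.1 -0.   2. ] [0.1 0.4 0.3]
[-0.2 -0.   2.7] [0.1 0.4 0.3]
[-0.3 -0.   3.4] [0.1 0.4 0.3]
[-0.4 -0.   3.8] [0.1 0.4 0.3]
[-0.4 -0.   4.2] [0.1 0.4 0.3]
```

>>> carry_out(motion="-0.1 0 0.9 0 0.4 0 255; -0.3 0 2 0 0.4 0 255; -0.4 0 2.7 0 0.4 0 255; -0.5 0 3.4 0 0.4 0 255; -0.5 0 3.8 0 0.4 0 255; -0.5 0 4 0 0.4 0 255; -0.5 0 4 0 0.4 0 255")

```text
time_s: 24.4
tool_pos: [0.6177, -0.013, 0.3007]
eef_rot: [0.084, 1.576, -0.094]
ft_force: [-17.4, -0.8, 17.7]
opening: 0.01
```

```bash
python3 ck.py
```

```text
kiln [-29.117   0.643 300.748] force [-17.361  -0.8    17.71 ] tq [-0.076  3.939 -0.104] open 0.010015469386117177 t 24.4
th deg -0.9333575228256015 r 216.45353226014223 expect 212.1
```

>>> carry_out(motion="0 0 0.3 0 0 0 255; 0 0 0.4 0 0 0 255; 0 0 0.4 0 0 0 255; 0 0 0 0 0 0 255; 0 0 0 0 0 0 200; 0 0 0 0 0 0 150; 0 0 0 0 0 0 100; 0 0 0 0 0 0 100; 0 0 0 0 0 0 100")

```text
time_s: 25.52
tool_pos: [0.6178, -0.0131, 0.3007]
eef_rot: [0.084, 1.576, -0.094]
ft_force: [-0.3, 0.1, -0.7]
opening: 0.0517
```

```bash
python3 ck.py
```

```text
kiln [-29.032   0.61  300.73 ] force [-0.251  0.15  -0.702] tq [-0.025 -0.046 -0.019] open 0.05169264998534813 t 25.525
th deg -0.9550213932246893 r 216.42481726956782 expect 212.1
```

Released with no load. Rising clear and checking.

>>> carry_out(motion="-2 0 0 0 0 0 100; -5 0 0 0 0 0 100; -9 0 0 0 0 0 100; -13 0 0 0 0 0 100; -15 0 -4 0 0 0 100; -15 0 -6 0 0 0 100; -15 0 -6 0 0 0 100")

```text
time_s: 26.4
tool_pos: [0.5587, -0.0051, 0.4522]
eef_rot: [0.083, 1.574, -0.094]
ft_force: [-0.4, -0.1, -0.2]
opening: 0.0523
```

```bash
python3 - <<'E'
from ck import *
from plant import cams
s=cams.snapshot('wrist'); im=s['pixels']; h=cv2.cvtColor(im,cv2.COLOR_BGR2HSV); m=cv2.inRange(h,(4,130,60),(20,255,255)); u=wproj(s,M,kw([-32,0,315])); print(u)
k,l,q,c=cv2.connectedComponentsWithStats(m)
i=l[int(u[1])-3:int(u[1])+4,int(u[0])-12:int(u[0])+13]; i=np.bincount(i[i>0]).argmax(); ys,xs=np.nonzero(l==i); P=[]
for x,y in zip(xs,ys): o,d=wray(s,M,(x,y)); P.append(wk(o+d*(.315-o[2])/d[2]))
print('bar',np.mean(P,0),'(before -32)')
sc=cams.snapshot('scene')['pixels']; sd=cams.snapshot('side')['pixels']
cv2.imwrite('pics/c5.png',np.vstack([np.hstack([cv2.resize(im[0:300,200:500],(400,400)),cv2.resize(sd[100:300,130:400],(400,296)) if 0 else cv2.resize(sd[90:290,220:420],(400,400),interpolation=cv2.INTER_CUBIC)])]))
E
```

```text
kiln [-88.717   1.742 452.209] force [-0.399 -0.063 -0.201] tq [0.055 0.017 0.036] open 0.05225168319114298 t 26.4
th deg 5.192027875088448 r 376.3357786137925 expect 212.1
[342.003 198.29 ]
bar [-29.929  12.617 315.   ] (before -32)
```

View pics/c5.png

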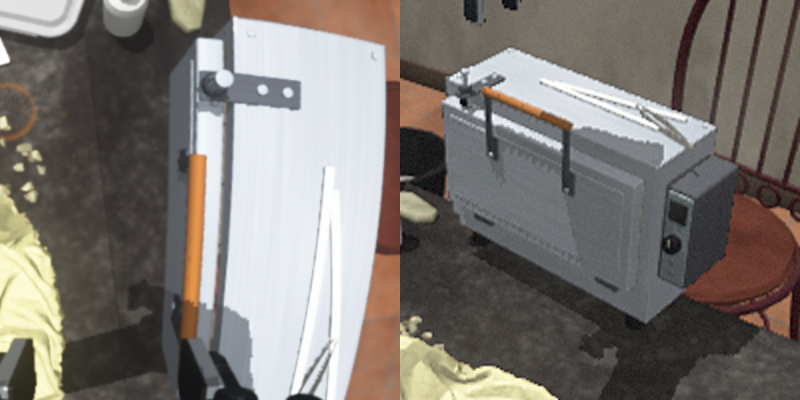

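The door is shut against the case, with the roller over its edge and the bar standing up. I'll make one numeric comparison with the starting picture, covering the bystander objects too, then hand in.

```bash
python3 - <<'E'
from h import *
from plant import cams,ticket
im=cams.snapshot('side')['pixels']; r=[]
for i in (cv2.imread('pics/side0.png'),im):
    m=cv2.inRange(cv2.cvtColor(i,cv2.COLOR_BGR2HSV)[125:165,250:315],(3,110,70),(22,255,255)); ys,xs=np.nonzero(m); r.append((round(np.median(xs)+250,2),round(ys.mean()+125,2),xs.min()+250,xs.max()+250))
print(r)
d=cv2.absdiff(cv2.imread('pics/side0.png'),im).max(2)
for n,(a,b,c,e) in dict(bottle=(165,220,198,225),brown=(300,335,365,425),spatula=(235,290,145,190),green=(182,203,218,240)).items(): print(n,(d[a:b,c:e]>60).mean())
if abs(r[0][1]-r[1][1])<1.0: print(ticket.hand_in())
E
```

```text
[(np.float64(283.0), np.float64(143.74), np.int64(261), np.int64(305)), (np.float64(282.0), np.float64(143.68), np.int64(261), np.int64(305))]
bottle 0.0
brown 0.0
spatula 0.008888888888888889
green 0.0
the job is handed in; nothing more can be done
None
```

The job is done and handed in, at about 26.5 s of the 72 s allowed. I lowered the door by its bar with the bar held the whole way. I then slid the gently gripped crucible 142 mm along the hearth onto the empty circle, swung the door back up and pressed it home.

- **Door:** It stayed shut after release. The bar is within 1 px of its starting place in the side view. The wrist view put it about 2 mm further in, with part of the bar hidden. I never saw the catch snap directly: I judge it holding because the door stayed shut with the arm clear.
- **Crucible:** It stands upright inside the circle, about 1 mm off centre sideways and roughly 4–5 mm too deep. It stood about that deep on its first circle too. The foot has about 9 mm of room all round, so I left it.
- **Bench objects:** The bottle and both slabs show no change in the side view. The spatula's patch shows under 1 % changed pixels, which I took as noise or shadow.
- **Forces:** The highest wrist reading I saw was about 25 N, while pressing the door shut.

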